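# Take a mirror mount out of its storage canister and present it for inspection

### The arm

A 6-joint arm with a two-finger parallel gripper is mounted at the origin on the work surface. World frame = base frame: x ahead of the robot, y to its left, z up, the work surface at z = 0. Lengths are in mm, angles in rad, forces in N, time in s.
With the tool pointing down it reaches from about 350 to 875 mm from the base axis. Payload 15.5 kg.
Tool frame: the origin (TCP) lies at the very end of the fingers, on their centre line; the grasp point (between the pads) lies 19 mm behind it; x points along the fingers, y is the direction in which the jaws open and shut, and the axes are right-handed (so a half turn about x gives the same grasp; the last joint's range is limited). The gripper opens to 85 mm and grips with 20 to 120 N. Pads are 22 mm wide; open, the fingers measure 114 mm over their backs; the gripper's body (76 mm by 85 mm) begins 54 mm behind the grasp point. The pads swing forward as they close: fully open they stand 13 mm farther back than shut.
Start: joints at [1.008, 0.494, 1.345, -0, 1.302, -0.096], TCP at [281.265, 558.137, 231.277] pointing down, gripper open.
Joint ranges: [-2.91, 2.91], [-0.82, 2.16], [0.22, 2.67], [-1.22, 4.37], [0.12, 2.79], [-3.08, 3.08]. Speed limits (rad/s): [1.89, 1.89, 2.57, 3.01, 3.01, 3.01].

### API

Orientations are given as a rotation vector (axis times angle).
In Python, from cell import arm gives the robot as it stands. Calls block until the motion is done:
- arm.move_ptp(position, orientation): joint-space move of the TCP to a pose.
- arm.line_to(position, ori=None, feed=150): straight line of the TCP; ori=None keeps the orientation; feed is the mean speed in mm/s.
- arm.set_joints(angles): joint-space move.
- arm.open_gripper() and arm.close_gripper(): open the fingers fully, or close them until they stop; the grip force is fixed at half the most.
- arm.dwell(seconds).
- arm.ik(position, orientation): joint angles nearest the present ones, or None.
- arm.read_state(): the state.
- arm.capture(name): name is "side" or "top"; returns (picture, depth): 384x512x3 uint8, red, green, blue; 384x512 float32, mm along the optical axis (not along the pixel's ray), 0 where there is no reading.
- arm.get_calibration(name): a dict with "intrinsics" (3x3 intrinsics, pixels), "dist" ([k1, k2, p1, p2, k3] as OpenCV has them; the pictures are not rectified), "cam_to_world" (4x4, takes a point from camera to world coordinates). Camera axes: x right, y down, z forward; pixel columns grow to the right and rows downward; lengths in mm; the calibration is good to about 2 mm. A picture is of the moment at which its call begins. get_calibration takes no time and is no camera call.
A pose or a line that the arm cannot do raises arm.MotionError and nothing moves.
- arm.sign_off(): hands the job in, once; it reports no verdict.
The state is a dict: "clock": time; "qpos": joint angles; "dq": joint speeds; "effort": joint torques, N m; "tcp_pos": TCP position; "tcp_rot": TCP orientation; "force": force on the tool from outside, world axes, zero at the start; "moment": the same for the moment, N m; "width": finger opening in mm.
Only numpy, scipy, OpenCV 4.12 (cv2) and the standard library are available. Lean on these libraries where they do the work, as an engineer would, in place of code of your own. Each camera call takes 0.05 s, during which the arm holds its last target.

### The job

Tip the loose white lid of the storage canister up by its tab (clearly, some 15 degrees, before it leaves the canister), lift it off and lay it flat on the bench, same side up, clear of the canister. Then take the mirror mount inside by the side edges of its square frame, never touching its round glass, draw it out of its socket, and tip it halfway over (45 degrees) so that the glass looks obliquely upward. Finish holding it like that, still, with its foot raised more than 150 mm above the bench, and do not let go; leave the other things on the bench where they are.

Things in the scene. Friction and masses are not known exactly. Their poses are not given: they have to be found in the camera images.
- canister: Round dark metal canister bolted to the bench. Origin: centre of its underside, on the bench, z up. 144 mm in diameter up to a flat shoulder 60 mm above the bench, on which the lid's skirt rests; above it a neck, outside 132 mm, inside 126 mm in diameter, up to 68 mm. Empty but for the socket and the mirror mount in its centre.
- socket (a point): Mouth of the bore in the canister's centre, 45 mm above the bench: top of a 34 mm square black block. The bore is 14.3 mm wide and 30 mm deep (floor 15 mm above the bench); the mirror mount's post stands in it, turns freely and comes straight up.
- lid: Loose round white cap, 144 mm in diameter, 37 mm high without its tab, about 70 g. Its 3 mm skirt (138 mm inside) rests on the shoulder; the neck reaches 8 mm into it, 3 mm to spare all round. Origin: centre of the skirt's lower edge, z up; 60 mm above the bench when seated, 0 when laid on the bench. Its -x points to the tab, roughly towards the robot. It tips up about the edge opposite the tab.
- lid_tab (a point): Centre of the top edge of the lid's tab: an upright white plate 10 mm thick (along the lid's y, the way to pinch it from above), 26 mm long (radially), standing 32 mm above the lid's top. The point is 68 mm from the lid's axis and 69 mm above the lid's origin.
- optic: Mirror mount, about 100 g: steel post 12.7 mm in diameter, 33 mm long, below a square aluminium frame. Origin: centre of the post's foot; z runs up the post; +x is the way the glass looks, roughly to the robot's left at first. Upright in the socket: foot 15 mm, frame top 88 mm above the bench, hidden under the lid. At the end z should be 45 degrees from vertical and x 45 degrees from straight up.
- frame (a point): Centre of the mirror mount's frame, 53 mm above the post's foot; axes as optic. The frame is 40 mm wide (along y), 14 mm thick (along x) and 40 mm high (z = 33 to 73 mm from the foot); two brass knobs stick out 6 mm at its back (-x). Grasp it from above across its 40 mm width; it stands 20 mm above the canister's neck.
- glass: Round glass disc, 30 mm in diameter, on the front (+x) of the mount's frame, 1.6 mm proud, centred 53 mm above the foot; fixed to the mount. Origin and axes are those of optic. The fingers must not touch it.
- ring: Bystander: flat black retaining ring, 50 mm in diameter, 12 mm high, lying beyond the canister. Origin: centre of its underside.
- lens_tube: Bystander: upright black lens tube, 36 mm in diameter, 58 mm high, beside and beyond the canister. Origin: centre of its underside.
- bottle: Bystander: white bottle with a grey cap, 60 mm in diameter, 130 mm high. Origin: centre of its underside.
- screwdriver: Bystander: screwdriver with a black handle, 170 mm long, lying flat along its x axis. Origin: on its underside.
- wrench: Bystander: steel wrench, 130 mm long, lying flat along its x axis. Origin: on its underside.
- clamp_base: Bystander: black base plate 75 x 50 x 10 mm with an aluminium pillar, 25 mm in diameter, up to 55 mm. Origin: centre of its underside.

How it is judged (in metres and radians):
On the way, in this order (a step that is already met when the one before it is completed fails the run):
1. the lid is tipped up at least 7 degrees while still over the canister (angle between lid's own z axis and vertical above 0.12 rad and height (world z) of lid below 0.115 m and horizontal distance between lid and canister below 0.05 m), for 0.1 s.
2. the lid lies flat on the bench clear of the canister, released (height (world z) of lid below 0.008 m and angle between lid's own z axis and vertical below 0.1 rad and horizontal distance between lid and canister above 0.15 m and contact force between the fingers and lid below 0.1 N), for 0.2 s.
3. the mirror mount is drawn right out of the canister, held by the fingers (height (world z) of optic above 0.075 m and contact force between the fingers and optic above 1 N), for 0.1 s.
At the end, for the whole second after the job is handed in: Fingers alone hold the mount still (under 0.03 m/s), foot over 150 mm above the bench, post axis 29 to 61 deg from vertical, glass face looking 29 to 61 deg off straight up; lid flat on the bench, released, centre over 150 mm from the canister's (all of step 2 and height (world z) of optic above 0.15 m and angle between optic's own z axis and vertical between 0.5 and 1.07 rad and angle between optic's own x axis and vertical between 0.5 and 1.07 rad and contact force between the fingers and optic above 1 N and contact force between optic and canister below 0.05 N and contact force between optic and lid below 0.05 N and contact force between optic and ring below 0.05 N and contact force between optic and lens_tube below 0.05 N and contact force between optic and bottle below 0.05 N and contact force between optic and screwdriver below 0.05 N and contact force between optic and wrench below 0.05 N and contact force between optic and clamp_base below 0.05 N and linear speed of optic below 0.03 m/s); the arm keeps its last pose, push and grip.
It fails at once if the fingers press on the glass (contact force between the fingers and glass above 0.5 N).
It fails at once if a bystander is shifted by more than 25 mm (distance of any of ring, lens_tube, bottle, screwdriver, wrench, clamp_base from where it was at the start of the episode above 0.025 m).
It also fails if it takes over 64 s, if anything falls off the work surface, if the arm or the gripper's body presses on something with over 40 N, if the wrist force passes 120 N, or if a joint passes its speed limit or range.

## Working session

There is one attempt and no reset: what is moved stays moved. The work goes in short steps, each a Python script; the robot and the scene stay as the last script left them, time stands still between calls to the robot, and variables do not carry over. Pictures are saved under pics/ and viewed, and the job is handed in when it is done.

```bash
ls; mkdir -p pics; python3 - <<'E'
from cell import arm
import cv2,numpy as np
s=arm.read_state();print(s)
for n in("side","top"):
    p,d=arm.capture(n);cv2.imwrite(f"pics/{n}0.png",p[:,:,::-1]);np.savez(f"pics/{n}0.npz",p=p,d=d)
    c=arm.get_calibration(n);print(n,c)
E
```

```text
pics
{'clock': 0.0, 'qpos': array([ 1.00849386e+00,  4.94191913e-01,  1.34615114e+00,  7.56503291e-06,
        1.30254838e+00, -9.54777034e-02]), 'dq': array([-0.0005906 ,  0.00212831, -0.00125661, -0.00015909, -0.00096305,
       -0.00127602]), 'effort': array([ 4.98222857e-03, -8.82170820e+01, -3.83873248e+01,  1.48409890e-04,
        9.71682166e-03, -1.80958489e-05]), 'tcp_pos': array([281.05840471, 557.80603924, 230.68806949]), 'tcp_rot': array([ 0.3650918 ,  1.54005373, -0.36703339]), 'force': array([-0.18911761,  0.31932149,  0.36156324]), 'moment': array([-0.04138314, -0.00497902, -0.01514811]), 'width': 84.91068399603003}
side {'intrinsics': array([[381.71819426,   0.        , 250.86320031],
       [  0.        , 381.71819426, 190.22129744],
       [  0.        ,   0.        ,   1.        ]]), 'dist': array([-0.03464177,  0.        ,  0.        ,  0.        ,  0.        ]), 'cam_to_world': array([[ 8.35758383e-01, -4.37626768e-01,  3.31648514e-01,
         1.94220610e+02],
       [-5.49096181e-01, -6.64834118e-01,  5.06447410e-01,
        -5.73076273e+02],
       [-1.14369609e-03, -6.05374601e-01, -7.95939875e-01,
         9.88366058e+02],
       [ 0.00000000e+00,  0.00000000e+00,  0.00000000e+00,
         1.00000000e+00]])}
top {'intrinsics': array([[368.39541529,   0.        , 250.74796336],
       [  0.        , 368.39541529, 194.30713388],
       [  0.        ,   0.        ,   1.        ]]), 'dist': array([-0.04388078,  0.        ,  0.        ,  0.        ,  0.        ]), 'cam_to_world': array([[-2.01921959e-02, -9.98305218e-01,  5.45799095e-02,
         4.92654026e+02],
       [-9.99428997e-01,  1.86754215e-02, -2.81586284e-02,
         1.19660528e+01],
       [ 2.70916028e-02, -5.51173288e-02, -9.98112281e-01,
         1.42060638e+03],
       [ 0.00000000e+00,  0.00000000e+00,  0.00000000e+00,
         1.00000000e+00]])}
```

View pics/side0.png

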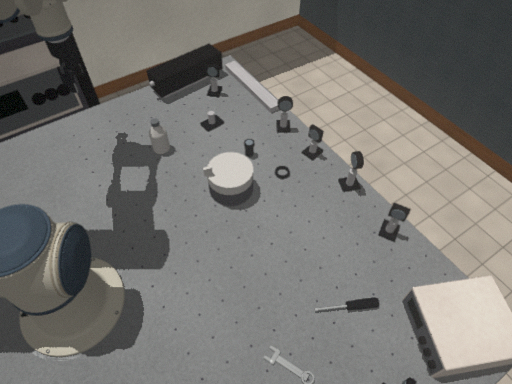

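View pics/top0.png

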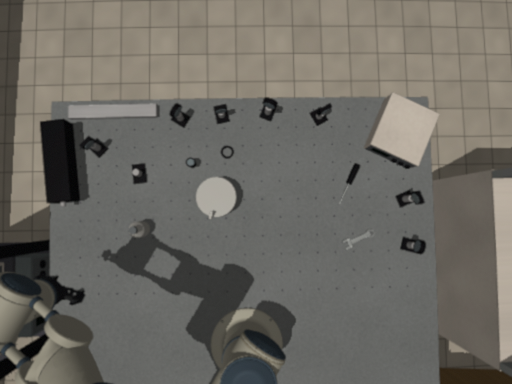

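The side view shows the lid at about (231,173) with its tab at (208,170). In the top view the lid is at (216,197) and the tab at (211,214). Ring, lens tube and clamp lie beyond the lid, and the bottle lies to its left at (138,228) in top. Next I'll measure these.

```bash
cat > h.py <<'E'
import cv2,numpy as np
from cell import arm
from scipy.spatial.transform import Rotation as R
def ray(n,uv):
    c=arm.get_calibration(n);q=cv2.undistortPoints(np.array(uv,float).reshape(-1,1,2),c["intrinsics"],c["dist"])[:,0]
    T=c["cam_to_world"];d=np.c_[q,np.ones(len(q))]@T[:3,:3].T
    return T[:3,3],d
def onz(n,uv,z):
    o,d=ray(n,uv);z=np.broadcast_to(z,len(d));return o+d*((z-o[2])/d[:,2])[:,None]
def proj(n,P):
    c=arm.get_calibration(n);M=np.linalg.inv(c["cam_to_world"])
    return cv2.projectPoints(np.array(P,float).reshape(-1,3),cv2.Rodrigues(M[:3,:3])[0],M[:3,3],c["intrinsics"],c["dist"])[0][:,0]
def cloud(n,d):
    v,u=np.mgrid[:384,:512];c=arm.get_calibration(n)
    q=cv2.undistortPoints(np.c_[u.ravel(),v.ravel()].astype(float).reshape(-1,1,2),c["intrinsics"],c["dist"])[:,0]
    P=np.c_[q,np.ones(len(q))]*d.reshape(-1,1)
    T=c["cam_to_world"];return (P@T[:3,:3].T+T[:3,3]).reshape(384,512,3)
def crop(n,p,u0,v0,u1,v1,f,name):
    cv2.imwrite(f"pics/{name}.png",cv2.resize(p[v0:v1,u0:u1,::-1],None,fx=f,fy=f,interpolation=cv2.INTER_CUBIC))
E
python3 - <<'E'
from h import *
a={n:np.load(f"pics/{n}0.npz") for n in("side","top")}
crop("t",a["top"]["p"],180,160,260,230,8,"tc0");crop("s",a["side"]["p"],190,140,270,210,8,"sc0")
for n,(u0,v0,u1,v1) in {"top":(185,165,250,230),"side":(195,145,265,205)}.items():
    p,d=a[n]["p"],a[n]["d"];W=cloud(n,d)
    reg=np.zeros((384,512),bool);reg[v0:v1,u0:u1]=1
    m=reg&(p.min(2)>130)
    P=W[m];print(n,m.sum(),np.percentile(P[:,2],[5,25,50,75,95,100]))
    t=reg&(abs(W[...,2]-97)<6);Q=W[t];print("top disc depth",t.sum(),(Q.min(0)+Q.max(0))/2,Q.max(0)-Q.min(0))
    t=reg&(W[...,2]>112);Q=W[t];print("tab",t.sum(),Q.round(0)[:12].tolist(),Q.mean(0) if len(Q) else 0)
E
```

```text
top 1235 [  92.53827021   95.31107449   97.15237899   98.9741695   102.125744
 1420.60637621]
top disc depth 1204 [559.72011071 101.35623781  97.00922202] [140.85216253 140.43365439  11.91686148]
tab 43 [[493.0, 12.0, 1421.0], [493.0, 12.0, 1421.0], [493.0, 12.0, 1421.0], [493.0, 12.0, 1421.0], [493.0, 12.0, 1421.0], [493.0, 12.0, 1421.0], [493.0, 12.0, 1421.0], [493.0, 12.0, 1421.0], [493.0, 12.0, 1421.0], [493.0, 12.0, 1421.0], [493.0, 12.0, 1421.0], [493.0, 12.0, 1421.0]] [492.82760644  71.68877711 698.56916659]
side 2838 [-3.38685537e+00 -8.74176880e-01  1.99575983e+00  9.60963921e+01
  9.87147364e+01  9.88366058e+02]
top disc depth 1304 [550.94277906  99.1811676   96.8165437 ] [150.52535072 144.8174253   11.57584635]
tab 75 [[194.0, -573.0, 988.0], [194.0, -573.0, 988.0], [194.0, -573.0, 988.0], [194.0, -573.0, 988.0], [194.0, -573.0, 988.0], [194.0, -573.0, 988.0], [194.0, -573.0, 988.0], [194.0, -573.0, 988.0], [194.0, -573.0, 988.0], [497.0, 123.0, 124.0], [498.0, 119.0, 128.0], [500.0, 116.0, 129.0]] [398.20336489 -96.24241897 388.58353263]
```

```bash
python3 - <<'E'
from h import *
p=np.load("pics/top0.npz")["p"]
m=((p.min(2)>130)).astype(np.uint8);m[:165]=0;m[240:]=0;m[:,:185]=0;m[:,250:]=0
n,l,s,c=cv2.connectedComponentsWithStats(m);i=1+s[1:,4].argmax();print(s[i],c[i])
k=cv2.morphologyEx((l==i).astype(np.uint8),cv2.MORPH_OPEN,cv2.getStructuringElement(cv2.MORPH_ELLIPSE,(15,15)))
cs,_=cv2.findContours(k,0,1);e=cv2.fitEllipse(max(cs,key=len));print(e, onz("top",[e[0]],97))
E
```

```text
[ 196  177   40   42 1235] [215.23643725 196.39433198]
((215.35409545898438, 195.49008178710938), (36.32638168334961, 39.741085052490234), 96.86383056640625) [[563.15745019 101.83970974  97.        ]]
```

View pics/tc0.png

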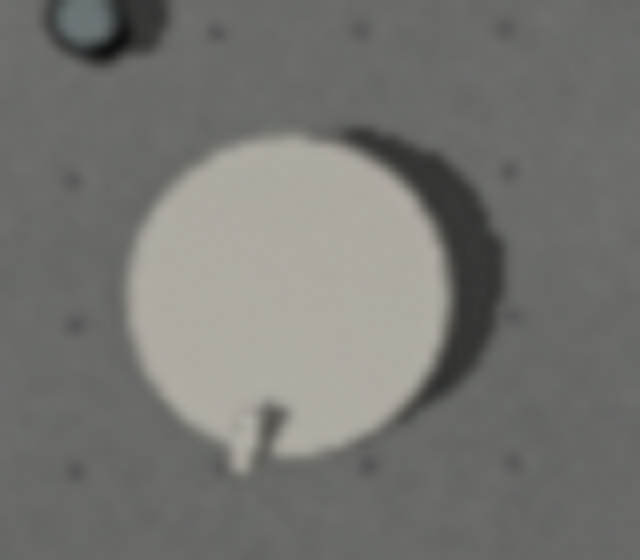

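View pics/sc0.png

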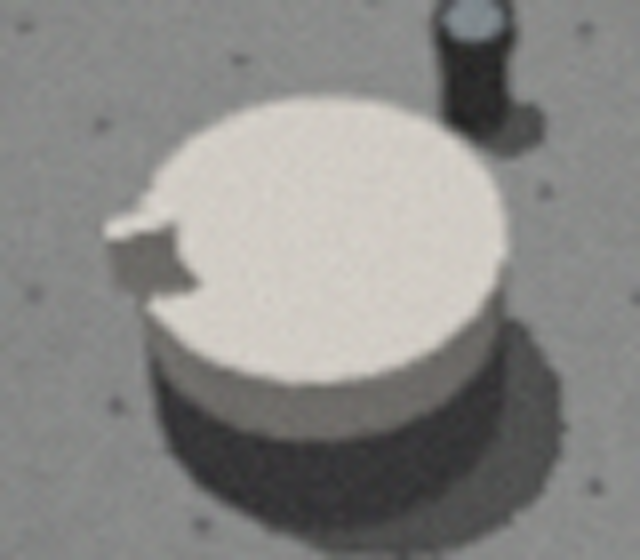

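In the crops (8x, offset 180,160 in top), the lid disc spans u 127–451 and v 133–458. The tab's top strip runs from (250,408) to (240,472). In the side crop (offset 190,140), the tab's top face runs from (107,234) to (176,216).

```bash
python3 - <<'E'
from h import *
f=lambda n,pts,o,z:onz(n,np.array(pts,float)/8+np.array(o)-.44,z).round(1)
print("disc ext top",f("top",[(127,296),(451,296),(290,133),(290,458),(289,296)],(180,160),97))
print("tab top",f("top",[(250,410),(240,470),(245,440)],(180,160),129))
print("disc ext side",f("side",[(510,235),(318,97),(318,384)],(190,140),97))
print("tab side",f("side",[(107,234),(178,216),(142,225)],(190,140),129))
# bystanders (top)
for n,uv,z in [("ring",(227,152),12),("tube",(191.5,162),58),("bottle",(137,230),130),("clamp",(138,172),55),("sd",(353,173),10),("wr",(359,239),5)]: print(n,onz("top",[uv],z).round())
# circle fit on side: white disc upper rim arcs
for n,(u0,v0,u1,v1) in {"top":(185,165,250,230),"side":(195,145,265,205)}.items():
    a=np.load(f"pics/{n}0.npz");W=cloud(n,a["d"]);reg=np.zeros((384,512),bool);reg[v0:v1,u0:u1]=1
    t=reg&(abs(W[...,2]-97)<8)&(W[...,0]>515)
    cs,_=cv2.findContours(t.astype(np.uint8),0,cv2.CHAIN_APPROX_NONE);c=max(cs,key=len)[:,0]
    Q=onz(n,c,97);Q=Q[Q[:,0]>525]
    A=np.c_[2*Q[:,:2],np.ones(len(Q))];x=np.linalg.lstsq(A,(Q[:,:2]**2).sum(1),rcond=None)[0];print(n,"circ",x[:2],np.sqrt(x[2]+x[0]**2+x[1]**2))
E
```

```text
disc ext top [[560.7 173.3  97. ]
 [557.9  28.   97. ]
 [632.7  99.2  97. ]
 [486.7 101.4  97. ]
 [559.3 100.7  97. ]]
tab top [[508.1 116.3 129. ]
 [482.  121.1 129. ]
 [495.1 118.7 129. ]]
disc ext side [[616.9  58.5  97. ]
 [592.9 160.4  97. ]
 [517.9  37.3  97. ]]
tab side [[477.6 118.1 129. ]
 [503.9 111.3 129. ]
 [490.6 114.8 129. ]]
ring [[735.  60.  12.]]
tube [[691. 191.  58.]]
bottle [[446. 374. 130.]]
clamp [[658. 390.  55.]]
sd [[ 645. -428.   10.]]
wr [[ 389. -444.    5.]]
top circ [559.04825185 101.90736681] 70.09044156126136
side circ [552.54324266  96.9736629 ] 72.24013868210841
```

Lid centre averages (556,99) and the tab (493,117). The two views disagree by about 5 mm, which fits the calibration error, and the 66 mm separation fits the given 68 mm. I'll check the IK of the plan and then move above the tab.

```bash
cat >> h.py <<'E'
LID=np.array([556.3,99.2]);TAB=np.array([493.0,116.8])
LX=np.r_[(LID-TAB)/np.linalg.norm(LID-TAB),0];LY=np.cross([0,0,1],LX)
def ori(xdir,ydir):
    x=np.array(xdir,float)/np.linalg.norm(xdir);y=np.array(ydir,float)
    y-=x*(x@y);y/=np.linalg.norm(y);return R.from_matrix(np.c_[x,y,np.cross(x,y)])
E
python3 - <<'E'
from h import *
print(np.degrees(np.arctan2(LX[1],LX[0])), R.from_rotvec(arm.read_state()["tcp_rot"]).as_matrix().round(2).tolist())
for s in(1,-1):
    o=ori([0,0,-1],s*LY)
    for p in([*TAB,230],[*TAB,102],[456,-92,42]):print(s,arm.ik(p,o.as_rotvec()))
    o2=R.from_rotvec(LY*.3)*o
    H=np.r_[LID,60]+72*LX
    print("tilt",arm.ik(H+R.from_rotvec(LY*.3).apply(np.r_[TAB,102]-H),o2.as_rotvec()))
    # optic: z at start up, x ~ +y world
    for az in(60,90,120):
        gx=np.array([np.cos(np.radians(az)),np.sin(np.radians(az)),0]);gy=np.cross([0,0,1],gx)
        o=ori([0,0,-1],s*gy);o2=R.from_rotvec(-gy*np.pi/4)*o
        print(az,arm.ik([*LID,54],o.as_rotvec()),arm.ik([*LID,260],o2.as_rotvec()))
E
```

```text
-15.538115179181862 [[-0.0, 0.45, 0.89], [-0.0, 0.89, -0.45], [-1.0, -0.0, -0.0]]
1 [ 1.14718553e-01  3.29463493e-01  1.63394430e+00 -4.44089210e-16
  1.17818486e+00 -1.18488650e+00]
1 [ 1.14718553e-01  5.07362900e-01  1.77784949e+00 -4.44089210e-16
  8.56380267e-01 -1.18488650e+00]
1 [-3.27555232e-01  5.79041441e-01  1.92313865e+00 -4.44089210e-16
  6.39412565e-01 -1.62716029e+00]
tilt [ 0.04224543  0.59035353  1.49294357  0.09361806  1.34544058 -1.29149238]
60 [ 7.07970340e-02  6.40639027e-01  1.66772155e+00 -4.44089210e-16
  8.33232082e-01 -2.54719684e+00] [-0.37055554  0.34825917  1.84735669  0.9399365   1.0459816   2.75512395]
90 [ 0.07079703  0.64063903  1.66772155  0.          0.83323208 -3.07079562] [-0.34715547  0.49819345  1.55848273  0.73361647  1.45304692  2.56314236]
120 [ 7.07970340e-02  6.40639027e-01  1.66772155e+00 -4.44089210e-16
  8.33232082e-01  2.68879091e+00] [-0.24334078  0.64027988  1.26666792  0.55056263  1.80285262  2.34403954]
-1 [0.11471855 0.32946349 1.6339443  0.         1.17818486 1.95670615]
-1 [ 1.14718553e-01  5.07362900e-01  1.77784949e+00 -4.44089210e-16
  8.56380267e-01  1.95670615e+00]
-1 [-3.27555232e-01  5.79041441e-01  1.92313865e+00 -4.44089210e-16
  6.39412565e-01  1.51443236e+00]
tilt [0.04224543 0.59035353 1.49294357 0.09361806 1.34544058 1.85010027]
60 [ 7.07970340e-02  6.40639027e-01  1.66772155e+00 -4.44089210e-16
  8.33232082e-01  5.94395810e-01] [-0.37055554  0.34825917  1.84735669  0.9399365   1.0459816  -0.3864687 ]
90 [ 7.07970340e-02  6.40639027e-01  1.66772155e+00 -4.44089210e-16
  8.33232082e-01  7.07970340e-02] [-0.34715547  0.49819345  1.55848273  0.73361647  1.45304692 -0.5784503 ]
120 [ 0.07079703  0.64063903  1.66772155  0.          0.83323208 -0.45280174] [-0.24334078  0.64027988  1.26666792  0.55056263  1.80285262 -0.79755311]
```

Everything is reachable. I'll use s=+1 for the lid and s=-1 for the optic, and move above the tab to check alignment.

```bash
python3 - <<'E'
from h import *
o=ori([0,0,-1],LY).as_rotvec()
arm.move_ptp([*TAB,200],o)
arm.line_to([*TAB,145],feed=150)
s=arm.read_state();print(s["clock"],s["tcp_pos"],s["force"])
for n,b in(("side",(180,110,280,210)),("top",(175,150,275,250))):
    p,d=arm.capture(n);np.savez(f"pics/{n}1.npz",p=p,d=d);crop(n,p,*b,6,f"{n}1c")
E
```

```text
2.4 [493.10369261 117.19759054 145.29745708] [ 0.65133959 -0.13322015  0.35654584]
```

View pics/side1c.png

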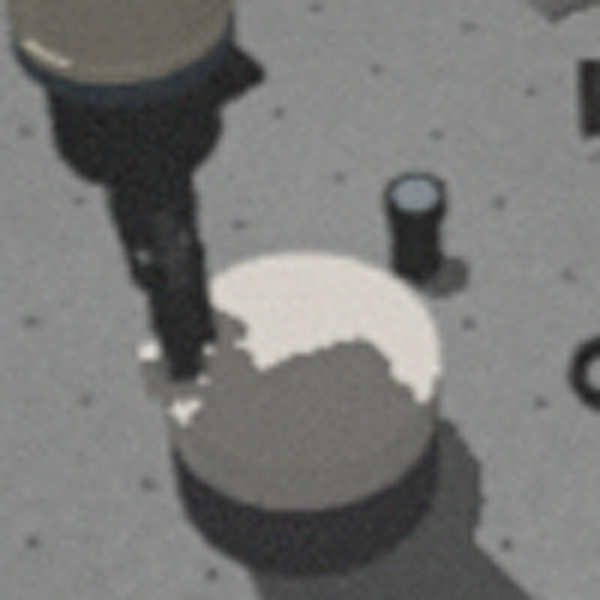

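View pics/top1c.png

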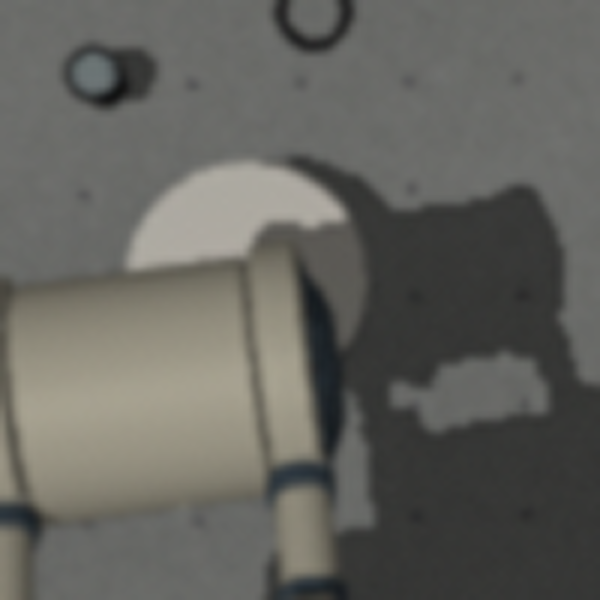

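The side crop shows the near finger tip at about (188,370), in front of the tab. I'll check it against its predicted projection, then descend and grip.

```bash
python3 - <<'E'
from h import *
T=np.array([493.1,117.2,0])
for off in(44,55):
  for z in(145,158): print(off,z,(proj("side",[T-off*LY+[0,0,z]])[0]-[180,110])*6)
o=ori([0,0,-1],LY).as_rotvec()
arm.line_to([*TAB,103],feed=80)
s=arm.read_state();print(s["clock"],s["tcp_pos"],s["force"])
arm.close_gripper()
s=arm.read_state();print(s["clock"],s["tcp_pos"],s["force"],s["moment"],s["width"])
p,d=arm.capture("side");crop("side",p,180,110,280,210,6,"side2c")
E
```

```text
44 145 [184.98511224 385.49227547]
44 158 [182.66918917 367.96483875]
55 145 [190.6370725 402.46533  ]
55 158 [188.36052448 384.99605582]
3.175 [493.21043639 116.81214741 103.2674248 ] [-0.14001037 -0.34410767  0.46509501]
3.85 [493.17371845 116.85528335 103.19416501] [-0.39273493 -0.22257031  5.23825608] [0.10702622 0.10072329 0.08750334] 8.901918836259378
```

View pics/side2c.png

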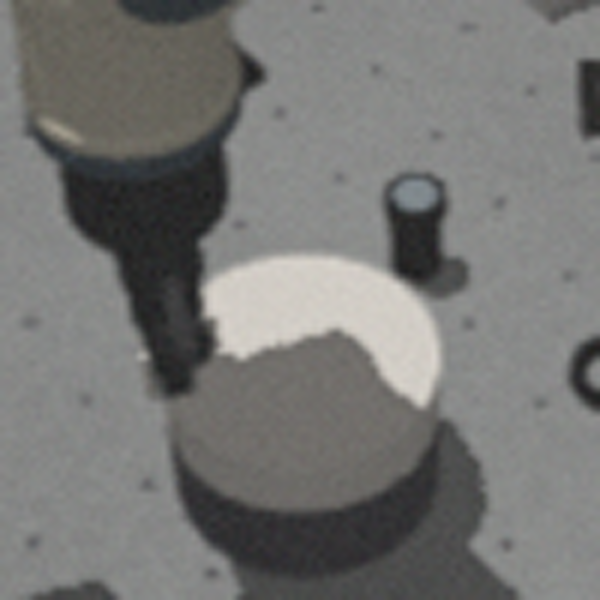

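The fingers have closed on the tab at width 8.9 mm, and the finger tip is at (175,390). Now I tip the lid about its far edge.

```bash
python3 - <<'E'
from h import *
o=ori([0,0,-1],LY);H=np.r_[LID,60]+72*LX;P=np.r_[TAB,103.2]
for a in(4,8,12,16):
    r=R.from_rotvec(LY*np.radians(a));arm.line_to(H+r.apply(P-H),(r*o).as_rotvec(),feed=60)
    s=arm.read_state();print(a,s["clock"],s["force"].round(1),s["moment"].round(2),s["width"])
arm.dwell(.2)
p,d=arm.capture("side");crop("side",p,180,100,280,200,6,"side3c")
E
```

```text
4 4.225 [0.8 0.2 0.1] [-0.06 -0.11  0.02] 9.160060762715815
8 4.5417 [-0.2 -0.3 -0.2] [-0.01 -0.07  0.  ] 9.140289223693832
12 4.8583 [-1.4 -0.2 -1. ] [-0.04 -0.13 -0.  ] 8.801595347175612
16 5.175 [-0.2  0.  -1.2] [-0.05 -0.24 -0.02] 8.73756473786828
```

View pics/side3c.png

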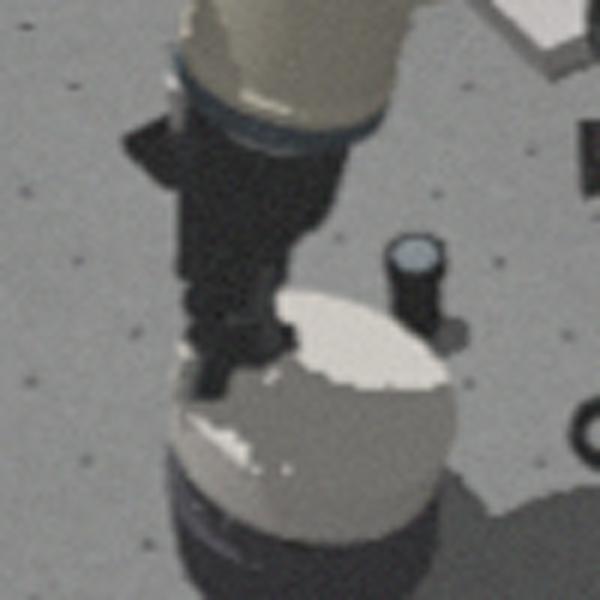

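The lid is tipped about 16°, its far edge still on the canister. Now lift, level, carry it right and lower to just above the bench.

```bash
python3 - <<'E'
from h import *
o=ori([0,0,-1],LY).as_rotvec()
p=arm.read_state()["tcp_pos"]
arm.line_to(p+[0,0,110],feed=120)
p=arm.read_state()["tcp_pos"]
arm.line_to([480,60,p[2]],o,feed=120)
arm.line_to([456,-92,200],feed=180)
arm.line_to([456,-92,60],feed=150)
s=arm.read_state();print(s["clock"],s["force"].round(1),s["moment"].round(2),s["width"],s["tcp_pos"])
for n,b in(("side",(190,150,330,260)),("top",(175,150,315,255))):
    p,d=arm.capture(n);crop(n,p,*b,5,f"{n}4c")
E
```

```text
9.275 [ 0.1 -0.8 -0.9] [-0.01  0.05  0.03] 9.150936927254719 [456.42246704 -91.99346706  60.59710144]
```

View pics/side4c.png

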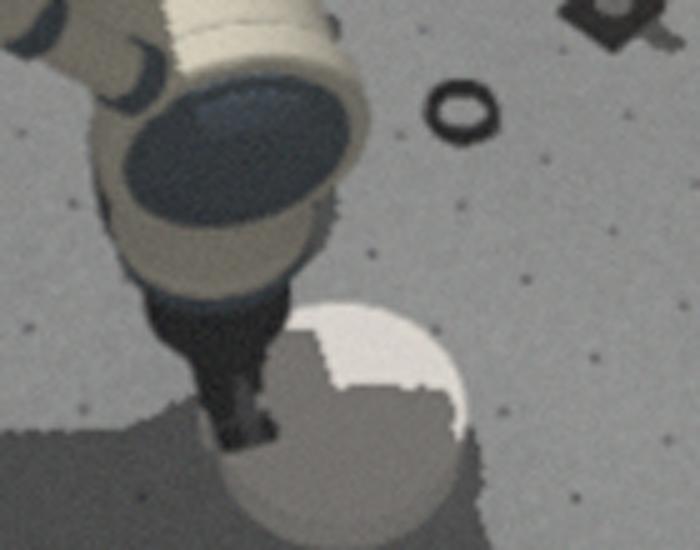

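View pics/top4c.png

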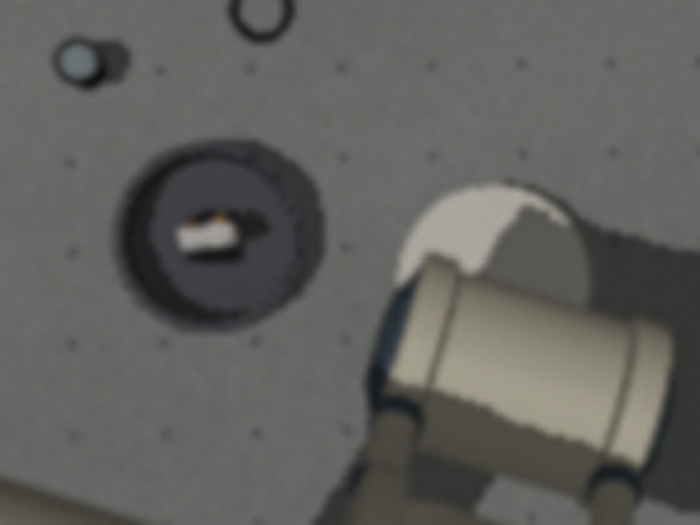

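The top crop shows the open canister with the frame's bright top at about (207,237) and brass knobs on its upper side at (190,216) and (220,216). So the glass faces the robot (-x), not left as described. The lid is level above the bench. Lower and release it.

```bash
python3 - <<'E'
from h import *
arm.line_to([456,-92,46],feed=80)
z=46
for z in(44.5,43.5,42.5,42,41.5):
    arm.line_to([456,-92,z],feed=20);s=arm.read_state();print(z,s["tcp_pos"][2],s["force"].round(2),s["clock"])
    if s["force"][2]>2.0:break
arm.open_gripper()
p=arm.read_state()["tcp_pos"];arm.line_to(p+[0,0,110],feed=180)
s=arm.read_state();print(s["clock"],s["force"].round(1))
arm.line_to([380,-150,230],feed=200)
for n in("side","top"):
    p,d=arm.capture(n);np.savez(f"pics/{n}5.npz",p=p,d=d)
    crop(n,p,*((175,130,335,250) if n=="side" else (175,150,335,270)),5,f"{n}5c")
E
```

```text
44.5 44.669666096308625 [-0.47  1.06 -1.01] 9.95
43.5 43.53578913714819 [-0.71  0.17 -0.59] 10.2
42.5 43.14086188643477 [-3.67  0.61 19.61] 10.45
11.9333 [ 1.  -0.5 -0.3]
```

View pics/side5c.png

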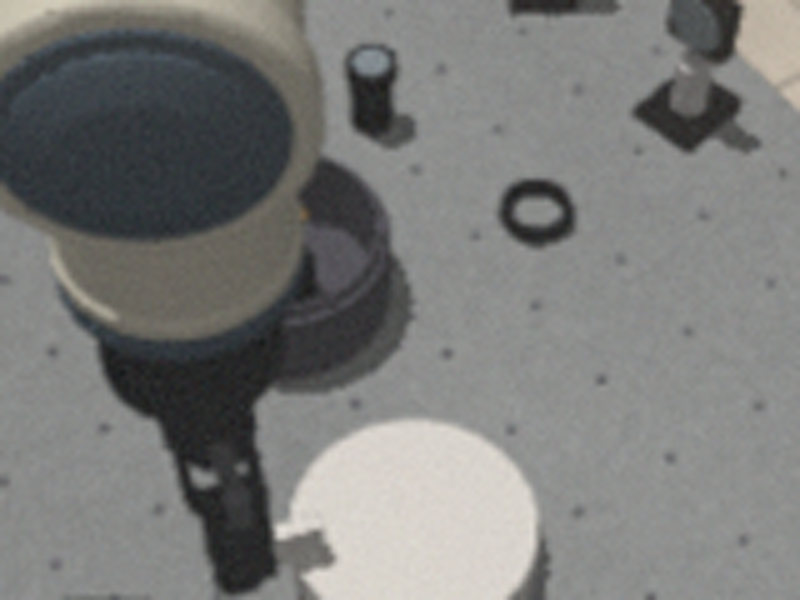

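View pics/top5c.png

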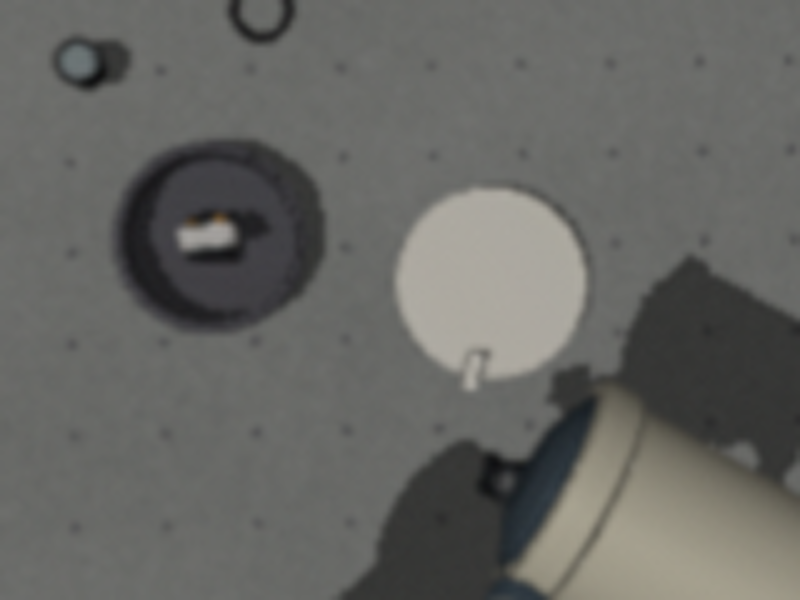

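The lid is lying flat at about (492,282) in the top crop. The arm hides the mount from the side camera, so I'll move aside and look again.

```bash
python3 - <<'E'
from h import *
q=arm.read_state()["qpos"].copy()
q[0]=-1.1;arm.set_joints(q)
s=arm.read_state();print(s["clock"],s["tcp_pos"])
for n in("side","top"):
    p,d=arm.capture(n);np.savez(f"pics/{n}6.npz",p=p,d=d)
    crop(n,p,*((200,140,260,200) if n=="side" else (195,175,240,220)),(10 if n=="side" else 13),f"{n}6c")
    crop(n,p,0,0,512,384,1,f"{n}6")
E
```

```text
13.725 [ 237.06439155 -332.47839971  228.85832127]
```

View pics/side6c.png

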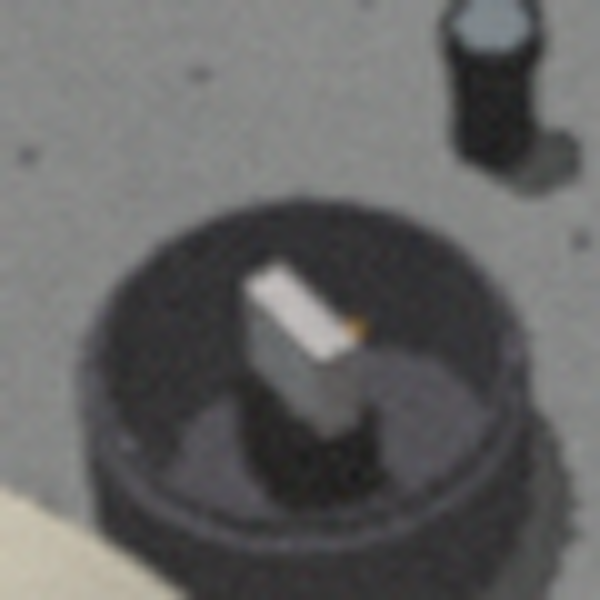

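View pics/top6c.png

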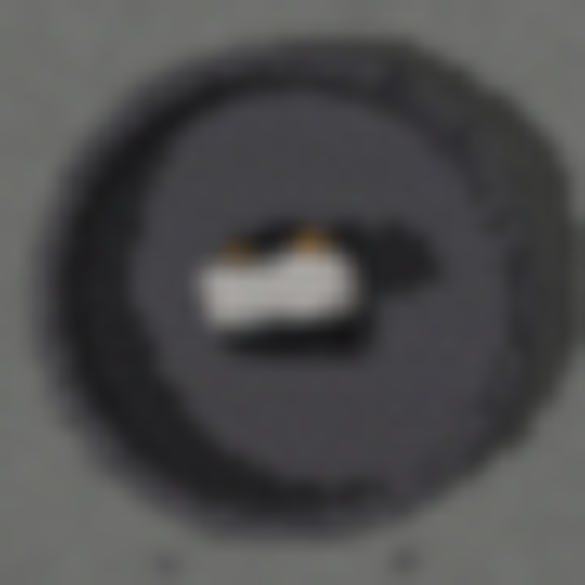

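View pics/side6.png

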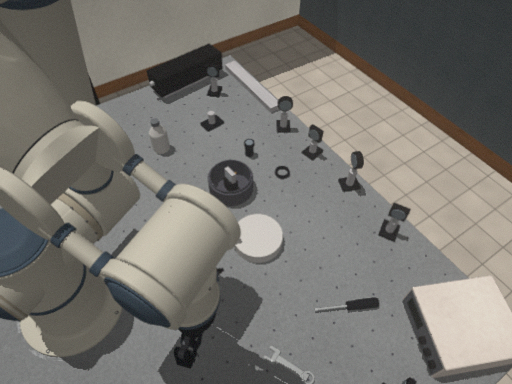

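Side crop (10x, offset 200,140): the frame's top corners are (242,283), (280,262), (360,335) and (322,360), with a knob on the far long side at (355,325). Top crop (13x, offset 195,175): the corners are about (200,268), (352,255), (358,310) and (210,330), with knobs above. The glass faces the robot.

```bash
python3 - <<'E'
from h import *
A=onz("top",np.array([(200,268),(352,255),(358,310),(210,330)],float)/13+[195,175]-.46,88)
B=onz("side",np.array([(242,283),(280,262),(360,335),(322,360)],float)/10+[200,140]-.45,88)
for n,Q in(("top",A),("side",B)):
    print(n,Q.mean(0).round(1),Q.round(1)[:,:2].tolist(),[np.linalg.norm(Q[i]-Q[(i+1)%4]).round(1) for i in range(4)])
p=np.load("pics/top6.npz")["p"];reg=np.zeros((384,512),np.uint8);reg[188:206,205:228]=1
m=(reg>0)&(p.min(2)>125);u=np.argwhere(m)[:,::-1].astype(np.float32);r=cv2.minAreaRect(u);print(r,m.sum())
print("masktop",onz("top",[r[0]],88),onz("top",cv2.boxPoints(r),88)[:,:2].round(1).tolist())
C=cv2.PCACompute(onz("top",u,88)[:,:2],None);print("pca",C)
p=np.load("pics/side6.npz")["p"];reg[:]=0;reg[160:180,220:240]=1
m=(reg>0)&(p.min(2)>150);u=np.argwhere(m)[:,::-1].astype(np.float32);print(m.sum());Q=onz("side",u,88)[:,:2];print("pca side",cv2.PCACompute(Q,None))
# neck circle centre from top pixel extents? knobs
p=np.load("pics/top6.npz")["p"].astype(int);m=(p[...,0]-p[...,2]>25);m[:188]=0;m[206:]=0;m[:,:205]=0;m[:,230:]=0
print("knobs",[onz("top",[c[::-1]],78).round(1).tolist() for c in np.argwhere(m)])
# lid
p=np.load("pics/top6.npz")["p"];m=(p.min(2)>125).astype(np.uint8);m[:180]=0;m[235:]=0;m[:,:250]=0;m[:,300:]=0
k=cv2.morphologyEx(m,cv2.MORPH_OPEN,cv2.getStructuringElement(cv2.MORPH_ELLIPSE,(15,15)))
cs,_=cv2.findContours(k,0,1);e=cv2.fitEllipse(max(cs,key=len));print("lid",e,onz("top",[e[0]],37))
W=cloud("top",np.load("pics/top6.npz")["d"]);
kk=cv2.erode(k,np.ones((9,9)))>0;P=W[kk];P=P[P[:,2]<200];a=np.linalg.lstsq(np.c_[P[:,:2],np.ones(len(P))],P[:,2],rcond=None)[0];print("lid plane",P[:,2].mean(),a[:2])
E
```

```text
top [558.5  99.9  88. ] [[565.2, 122.0], [568.0, 79.8], [552.7, 78.3], [547.9, 119.5]] [np.float64(42.4), np.float64(15.4), np.float64(41.4), np.float64(17.5)]
side [556.6  99.7  88. ] [[547.0, 119.0], [561.3, 119.8], [566.5, 81.0], [551.5, 78.9]] [np.float64(14.3), np.float64(39.2), np.float64(15.1), np.float64(40.3)]
((215.53997802734375, 196.77996826171875), (3.3941125869750977, 9.333809852600098), 81.8698959350586) 35
masktop [[558.95564497 101.8497682   88.        ]] [[563.0, 119.3], [567.1, 85.9], [554.9, 84.4], [550.8, 117.8]]
pca (array([[559.08466968, 101.52636672]]), array([[-0.12438767,  0.9922337 ],
       [ 0.9922337 ,  0.12438767]]))
38
pca side (array([[555.61571836,  97.78510156]]), array([[-0.07909371,  0.99686719],
       [ 0.99686719,  0.07909371]]))
knobs [[[573.1, 93.4, 78.0]], [[573.0, 89.7, 78.0]], [[569.8, 111.6, 78.0]], [[569.4, 93.4, 78.0]], [[569.4, 89.8, 78.0]]]
lid ((272.6282043457031, 205.3986053466797), (35.19781494140625, 38.11899948120117), 100.3534927368164) [[ 524.9764154  -108.58387724   37.        ]]
lid plane 37.37391175471312 [ 0.00977551 -0.01250753]
```

The mount's centre is (557.5,100), the long axis is along (-0.11,0.99), and the sizes match 40x14. The lid is flat, 212 mm from the canister. Check IK for the grasp and final pose.

```bash
cat >> h.py <<'E'
OP=np.array([557.5,100.0]);GX=np.array([-.994,-.11,0])/np.hypot(.994,.11);GY=np.cross([0,0,1],GX)
E
python3 - <<'E'
from h import *
print(arm.read_state()["clock"])
for s in(1,-1):
    o=ori([0,0,-1],s*GY)
    print(s,arm.ik([*OP,54],o.as_rotvec()),arm.ik([*OP,200],o.as_rotvec()))
    for yaw in(0,-30,-60,-90):
        r=R.from_euler('z',yaw,degrees=True);g=r.apply(GY)
        for pos in([*OP,250],[480,100,250],[480,0,280]):
            print(yaw,pos,arm.ik(pos,(R.from_rotvec(-g*np.pi/4)*r*o).as_rotvec()))
E
```

```text
13.825
1 [ 7.20631759e-02  6.41871981e-01  1.66434748e+00 -8.88178420e-16
  8.35373194e-01  1.53264398e+00] [ 7.20631759e-02  4.44522893e-01  1.53217836e+00 -4.44089210e-16
  1.16489141e+00  1.53264398e+00]
0 [np.float64(557.5), np.float64(100.0), 250] [ 0.08335981  0.8254403   0.89606438 -0.02357631  2.20517312  1.5378294 ]
0 [480, 100, 250] [ 0.09227326  0.71006508  1.14826835 -0.01443878  2.06853316  1.55121455]
0 [480, 0, 280] [-0.04689768  0.66786059  1.14928916 -0.1285277   2.10002768  1.39408522]
-30 [np.float64(557.5), np.float64(100.0), 250] [-0.07087388  0.78049838  0.99498168  0.27940607  2.10412944  1.96262278]
-30 [480, 100, 250] [-0.07877259  0.66918117  1.23621532  0.2559905   1.9808314   1.91582689]
-30 [480, 0, 280] [-0.22059099  0.64983572  1.18656909  0.15545519  2.07608091  1.78368481]
-60 [np.float64(557.5), np.float64(100.0), 250] [-0.21450032  0.67829774  1.21667313  0.50830851  1.85207786  2.28160585]
-60 [480, 100, 250] [-0.24089775  0.57755382  1.43023958  0.48029136  1.76435478  2.20435406]
-60 [480, 0, 280] [-0.39065654  0.57435291  1.34017453  0.39982554 
[... 1059 characters left out ...]
0, 0, 280] [-0.22059099  0.64983572  1.18656909  0.15545519  2.07608091 -1.35790784]
-60 [np.float64(557.5), np.float64(100.0), 250] [-0.21450032  0.67829774  1.21667313  0.50830851  1.85207786 -0.8599868 ]
-60 [480, 100, 250] [-0.24089775  0.57755382  1.43023958  0.48029136  1.76435478 -0.93723859]
-60 [480, 0, 280] [-0.39065654  0.57435291  1.34017453  0.39982554  1.90767315 -1.02594414]
-90 [np.float64(557.5), np.float64(100.0), 250] [-0.32803761  0.54262082  1.50294354  0.69619214  1.51440412 -0.63237198]
-90 [480, 100, 250] [-0.37589277  0.45140653  1.68875003  0.67966715  1.46765484 -0.72476238]
-90 [480, 0, 280] [-0.54275534  0.45502931  1.57331643  0.59818903  1.64390843 -0.77490223]
```

All poses are reachable. With s=-1 the tip is mainly a joint-5 move. Approach, descend and check before closing.

```bash
python3 - <<'E'
from h import *
o=ori([0,0,-1],-GY).as_rotvec()
arm.move_ptp([*OP,230],o)
arm.line_to([*OP,100],feed=150)
s=arm.read_state();print(s["clock"],s["tcp_pos"],s["force"].round(1),s["qpos"].round(2))
for n in("side","top"):
    p,d=arm.capture(n);crop(n,p,*((190,110,270,200) if n=="side" else (185,155,245,215)),(6 if n=="side" else 8),f"{n}7c")
E
```

```text
16.7917 [558.00687062  99.89161557 100.74421459] [0.5 0.4 0.1] [ 0.07  0.57  1.63  0.    0.94 -1.61]
```

View pics/side7c.png

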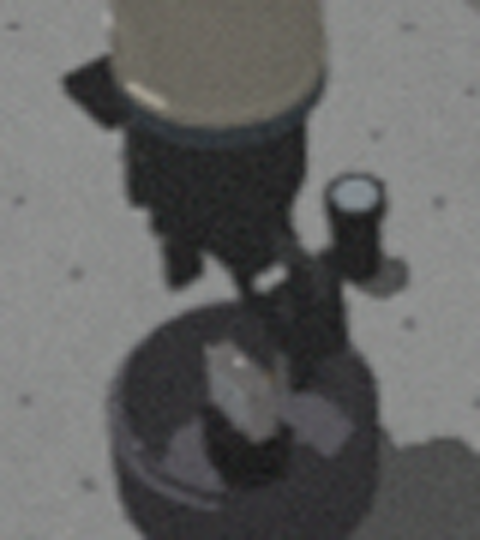

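The fingers straddle the frame, with tips at about (180,285) and (315,370) and the frame at (245,390). Descend and close.

```bash
python3 - <<'E'
from h import *
for z in(75,60,54):
    arm.line_to([*OP,z],feed=60);s=arm.read_state();print(z,s["tcp_pos"].round(1),s["force"].round(1))
    if np.linalg.norm(s["force"])>6:break
else:
    arm.close_gripper()
    s=arm.read_state();print(s["clock"],s["tcp_pos"].round(1),s["force"].round(1),s["moment"].round(2),s["width"])
p,d=arm.capture("side");crop("side",p,190,110,270,200,6,"side8c")
E
```

```text
75 [557.4 100.   74.7] [-0.   1.   0.6]
60 [557.2 100.   59.6] [ 0.6  0.8 -0.5]
54 [557.3 100.   53.7] [ 0.2 -0.5 -0.8]
18.6 [557.6 100.   54.3] [-0.7 -0.7  6.2] [ 0.04  0.19 -0.05] 39.06971711815076
```

View pics/side8c.png

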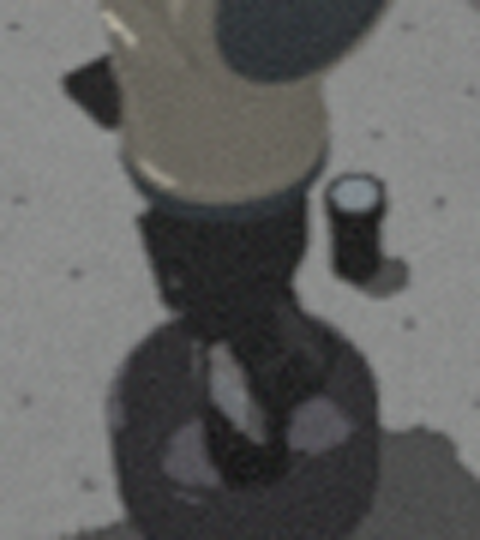

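The fingers closed at 39 mm on the frame's side edges, clear of the glass. Draw it straight up.

```bash
python3 - <<'E'
from h import *
for z in(60,90,140,200):
    arm.line_to([*OP,z],feed=60 if z<100 else 100);s=arm.read_state();print(z,s["tcp_pos"].round(1),s["force"].round(1),round(s["width"],1),s["clock"])
arm.dwell(.2)
for n in("side","top"):
    p,d=arm.capture(n);crop(n,p,*((180,80,280,180) ),6,f"{n}9c")
E
```

```text
60 [557.8 100.   60.4] [-0.3  0.5 -0.6] 39.5 18.9
90 [557.5 100.   90.1] [-0.2  0.1 -1.4] 38.8 19.55
140 [557.2 100.  139.6] [ 0.1 -0.1 -2.4] 39.1 20.2
200 [557.1 100.  199.4] [-0.5 -0.3 -1.6] 39.2 20.95
```

View pics/side9c.png

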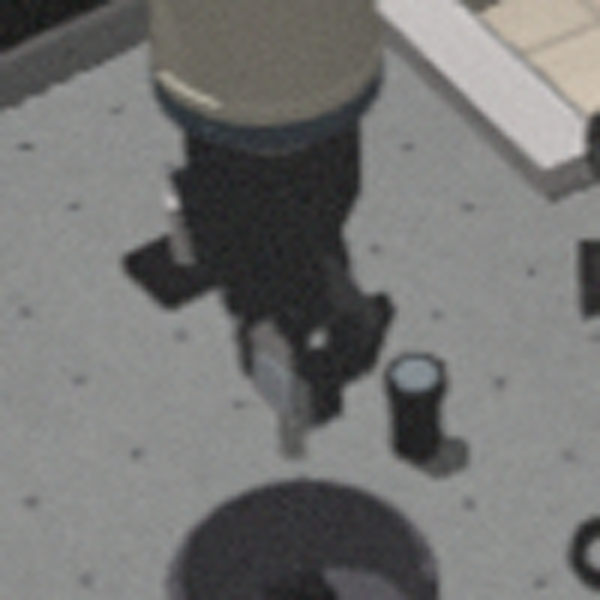

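The mount hangs upright and free, with the post tip at (290,455) and the bluish glass at (275,380) facing the robot. Now raise and tip it.

```bash
python3 - <<'E'
from h import *
o=ori([0,0,-1],-GY)
arm.line_to([520,95,270],feed=120)
for a in(15,30,45):
    arm.line_to([500,90,280],(R.from_rotvec(-GY*np.radians(a))*o).as_rotvec(),feed=30) if a==15 else arm.move_ptp([500,90,280],(R.from_rotvec(-GY*np.radians(a))*o).as_rotvec())
    s=arm.read_state();print(a,s["tcp_pos"].round(1),s["force"].round(1),round(s["width"],1),s["clock"])
arm.dwell(.5)
s=arm.read_state();print(R.from_rotvec(s["tcp_rot"]).as_matrix().round(2).tolist(),abs(s["dq"]).max())
for n in("side","top"):
    p,d=arm.capture(n);np.savez(f"pics/{n}10.npz",p=p,d=d);crop(n,p,*((150,70,270,170) if n=="side" else (160,150,280,250)),6,f"{n}10c");crop(n,p,0,0,512,384,1,f"{n}10")
E
```

```text
15 [500.   90.  279.8] [-0.7 -0.1 -0.5] 39.5 22.9833
30 [500.4  90.1 279. ] [-0.3 -0.7 -0.8] 39.2 23.3667
45 [500.1  90.  279.5] [ 0.5  0.1 -0.6] 39.1 23.7333
[[-0.7, -0.11, 0.7], [-0.08, 0.99, 0.08], [-0.71, -0.0, -0.71]] 0.010164982435771942
```

View pics/side10c.png

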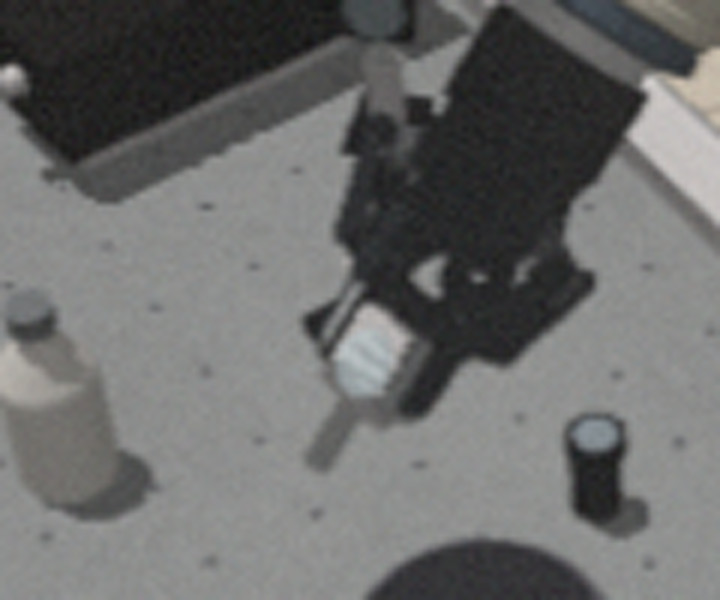

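View pics/top10.png

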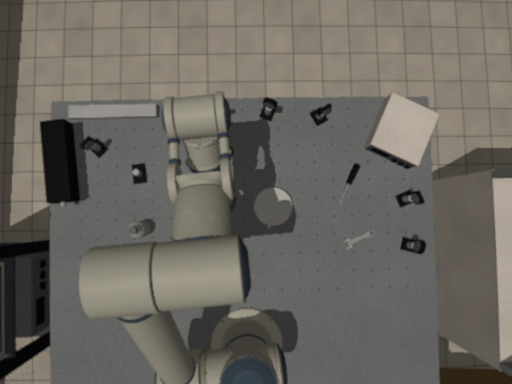

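Glass visible at (365,355) facing obliquely upward, post foot at (318,462). I'll compare the post's predicted projection with the picture.

```bash
python3 - <<'E'
from h import *
s=arm.read_state();M=R.from_rotvec(s["tcp_rot"]).as_matrix();T=s["tcp_pos"];x=M[:,0]
gx=-np.cross(-x,M[:,1])*-1
print("clock",s["clock"],"foot z",(T+39*x)[2],"zang",np.degrees(np.arccos(-x[2])))
for k,l in((39,"foot"),(6,"post top"),(-14,"centre")):print(l,((proj("side",[T+k*x])[0]-[150,70])*6).round())
n=M[:,2]; n=-n if n[2]<0 else n
print("glass",((proj("side",[T-14*x+8.6*n])[0]-[150,70])*6).round(),"xang",np.degrees(np.arccos(n[2])))
E
```

```text
clock 24.3333 foot z 252.47813877164575 zang 44.97610400153099
foot [314. 461.]
post top [352. 399.]
centre [375. 361.]
glass [363. 357.] xang 45.02389602803015
```

The prediction matches the picture: foot (314,461) against (318,462), glass (363,357) against (365,355). Handing in.

```bash
python3 - <<'E'
from h import *
s=arm.read_state();print(s["clock"],abs(s["dq"]).max(),s["width"],s["force"])
arm.sign_off()
E
```

```text
24.3333 0.0046156374679780215 39.07971319358013 [-0.42320395 -0.29403355 -1.31526223]
the job is handed in; nothing more can be done
```

The job is handed in at 24.3 s, and every check I made at the end passed; sign-off gives no verdict.

- **Lid:** I tipped it about 16° by its tab, lifted it off, and laid it flat and released. Its centre is about 212 mm from the canister's.
- **Mirror mount:** I took it by its side edges (finger opening 39 mm), drew it out and tipped it 45°. By the arm's pose, the post is 45.0° from vertical, the glass is 45.0° off straight up, and the foot is about 252 mm above the bench. The side picture agreed with the predicted foot and glass positions to within about 4 enlarged pixels, under one camera pixel. I saw no sign of finger contact with the glass.
- **Disagreements:**
  - The glass faced the robot rather than its left as described, so I planned from what the cameras showed.
  - The two cameras differed by about 5 mm on the lid and tab, so I averaged them.
- **Bystanders:** I did not re-measure them. My paths stayed clear of them, and those visible in the last pictures looked unmoved; the arm hid the ring and lens tube in the top view.

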